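Twist-lock the drain strainer into the floor waste

ROBOT

A 6-joint arm with a two-finger parallel gripper is mounted at the origin on the work surface. World frame = base frame: x ahead of the robot, y to its left, z up, the work surface at z = 0. Lengths are in mm, angles in rad, forces in N, time in s.
With the tool pointing down it reaches from about 275 to 750 mm from the base axis. Payload 10.2 kg.
Tool frame: the origin (TCP) lies at the very end of the fingers, on their centre line; the grasp point (between the pads) lies 19 mm behind it; z points along the fingers, x is the direction in which the jaws open and shut, and the axes are right-handed (so a half turn about z gives the same grasp; the last joint's range is limited). The gripper opens to 88 mm and grips with 3 to 60 N. Pads are 18 mm wide; open, the fingers measure 123 mm over their backs; the gripper's body (75 mm by 187 mm) begins 45 mm behind the grasp point.
Start: joints at [-1.455, 0.313, 1.498, -0, 1.331, -0.223], TCP at [174.474, -495.166, 201.62] pointing down, gripper open.
Joint ranges: [-2.94, 2.94], [-0.97, 2.17], [0.19, 2.56], [-1.23, 4.37], [0.02, 3.11], [-2.88, 2.88]. Speed limits (rad/s): [2.39, 2.39, 3.01, 3.14, 3.14, 3.14].

INTERFACE

Orientations are given as [roll, pitch, yaw] about the fixed x, y, z axes, in that order (R = Rz(yaw) Ry(pitch) Rx(roll)).
In Python, from plant import env gives the robot as it stands. The module is installed in compiled form; this text tells all that it offers. Calls block until the motion is done:
- env.move_ptp(position, orientation): joint-space move of the TCP to a pose.
- env.line_to(position, feed=150, frame=None): straight line of the TCP; frame=None keeps the orientation; feed is the mean speed in mm/s.
- env.goto_joints(angles): joint-space move.
- env.gripper_to(opening, effort=None): finger opening in mm; effort is the grip in N (None keeps the last); returns when the fingers have stopped.
- env.wait(seconds).
- env.solve_ik(position, orientation): joint angles nearest the present ones, or None.
- env.snapshot(name): name is "scene" or "side" or "wrist"; returns (picture, depth): 400x640x3 uint8, red, green, blue; 400x640 float32, mm along the optical axis (not along the pixel's ray), 0 where there is no reading.
- env.camera_model(name): a dict with "camera_matrix" (3x3 intrinsics, pixels), "R" (3x3) and "t" (3): a world point X has camera coordinates R X + t. Camera axes: x right, y down, z forward; pixel columns grow to the right and rows downward; lengths in mm; the calibration is good to about 2 mm. A picture is of the moment at which its call begins: read the wrist's pose just before it. camera_model takes no time and is no camera call; for the wrist camera it gives the pose at the moment of the call.
A pose or a line that the arm cannot do raises env.PlanningError and nothing moves.
- env.hand_in(): hands the job in, once; it reports no verdict.
Readings, each from a call of its own:
- env.read_time_s(): time.
- env.read_qpos(): joint angles.
- env.read_joint_vel(): joint speeds.
- env.read_joint_efforts(): joint torques, N m.
- env.read_eef_pos(): TCP position.
- env.read_ee_rot(): TCP orientation.
- env.read_contact_force(): force on the tool from outside, world axes, zero at the start.
- env.read_moment(): the same for the moment, N m.
- env.read_opening(): finger opening in mm.
Only numpy, scipy, OpenCV 4.12 (cv2) and the standard library are available. Lean on these libraries where they do the work, as an engineer would, in place of code of your own. Each camera call takes 0.05 s, during which the arm holds its last target. There are 200 camera calls.

TASK

Pick up the aluminium strainer by its bar handle, lower it upright so that its two side pins drop through the two slots of the round floor-waste collar, press it against the springy rubber seal and twist it clockwise (seen from above) until its pins come up firmly against the stops hidden under the rim. Feel for the stop and neither force the fitting nor crush the seal; then let go, leaving the strainer locked tight by itself, and leave the other things where they are.

Things in the scene. Friction and masses are not known exactly. Their poses are not given: they have to be found in the camera images.
- strainer_handle (a point): Handle bar of the loose aluminium drain strainer (0.18 to 0.26 kg), which starts upright on the plywood. Point: centre of the bar, on the strainer's axis, 46 mm above its underside. z is up, x runs along the bar: 56 mm long (x), 12 mm thick (y), 20 mm tall (36 to 56 mm above the underside), on a round stem 14 mm across. Below it a perforated disc 67 mm across, 14 mm thick.
- strainer_pins (a point): Point on the strainer's axis level with its two pins, 8 mm above the underside and 38 mm below the bar's centre. The pins are round, 8 mm thick, and stick out of the disc's side along this frame's +x and -x (the same line as the bar) to 42.5 mm from the axis. A half turn about z makes no difference. Before turning they must be pressed 1.5 mm (3 mm is good) below where the free seal carries them.
- collar_rim (a point): Floor-waste collar: upright round aluminium ring fixed to the plywood, 106 mm across. Point: on its axis, at the top of the rim, 29 to 36 mm above the plywood; z is up. The mouth is 72 mm across; two slots 14 mm wide are cut through the rim along this frame's +x and -x, out to 45 mm from the axis. With the pins in the slots the free seal carries the strainer's underside 15.5 mm below the rim top.
- rim_underside (a point): On the collar's axis, 5 mm below the rim top. Below the rim the pins turn clockwise seen from above; after 0.2 rad ramps draw them down 4.4 mm per rad, and the hand must follow. An unseen hard stop meets them 0.73 to 1.43 rad from the slots, different each time. Sliding resists with up to 0.35 N m; a quick rise of 0.2 to 0.3 N m above that is the stop, firmly met. Friction then holds the strainer.
- seal (a joint): How far the springy rubber seal ring in the collar is pressed down, m: 0 when free, 0.0075 when crushed onto its seat. It pushes up with about 3 N at the start and 1.1 N more for each mm. With the strainer locked home it reads 0.0036 to 0.0068.
- dustpan: Blue dustpan lying on the plywood, pan 200 x 210 mm, 40 mm tall, handle 110 mm; origin under the pan's centre. Leave alone.
- brush: Yellow scrubbing brush lying on its bristles, 150 x 50 x 42 mm; origin under its centre. Leave alone.
- jar: Closed glass jar with a screw lid, 68 mm across, 85 mm tall; origin under its centre. Leave alone.
Not all that is in view belongs to the job. What is shaped like the part that bears strainer_handle but purple or yellow is not meant.

How it is judged:
By the outcome, as a careful person would: the job done as asked, in the order asked, and still so for the second after the job is handed in, with the robot touching nothing.
It also fails if it takes over 67 s, if anything falls off the work surface, if the arm or the gripper's body presses on something with over 40 N, if the wrist force passes 120 N, or if a joint passes its speed limit or range.

## Working session

There is one attempt and no reset: what is moved stays moved. The work goes in short steps, each a Python script; the robot and the scene stay as the last script left them, time stands still between calls to the robot, and variables do not carry over. Pictures are saved under pics/ and viewed, about 8 in all and at most 12, crops included, and the job is handed in when it is done.

```bash
mkdir -p pics && cat > h.py <<'E'
import numpy as np, cv2
from plant import env
def snap(name, tag):
    m=env.camera_model(name); p,d=env.snapshot(name)
    np.savez(f'pics/{tag}.npz',p=p,d=d,K=m['camera_matrix'],R=m['R'],t=m['t'])
    cv2.imwrite(f'pics/{tag}.png',p[:,:,::-1]); return p,d,m
def cloud(tag):
    f=np.load(f'pics/{tag}.npz'); K,R,t,d=f['K'],f['R'],f['t'],f['d']
    v,u=np.mgrid[:400,:640]; pc=np.stack([(u-K[0,2])/K[0,0]*d,(v-K[1,2])/K[1,1]*d,d],-1)
    X=(pc-t)@R; X[d<=0]=np.nan
    return f['p'],X
E
python3 - <<'E'
from h import *
a=snap('scene','s0');b=snap('side','d0');
for n in('scene','side','wrist'):
    m=env.camera_model(n);print(n,m['camera_matrix'][0,0],-np.array(m['R']).T@m['t'],np.array(m['R'])[2])
print(env.read_time_s(),env.read_ee_rot(),env.read_opening())
E
```

```text
scene 448.8708793700847 [1128.53111963 -671.6356135   980.59245828] [-0.41832705  0.56468806 -0.71142805]
side 484.31067439669613 [ 502.87324411 1096.34226159  775.40846366] [ 0.07536354 -0.82715144 -0.55690289]
wrist 352.3670408382577 [ 239.13892103 -472.01814178  383.82062574] [-0.25266099 -0.08675353 -0.96365775]
0.1 [-3.14134492e+00  1.13239365e-03 -1.23205976e+00] 88.12334246457226
```

View pics/s0.png

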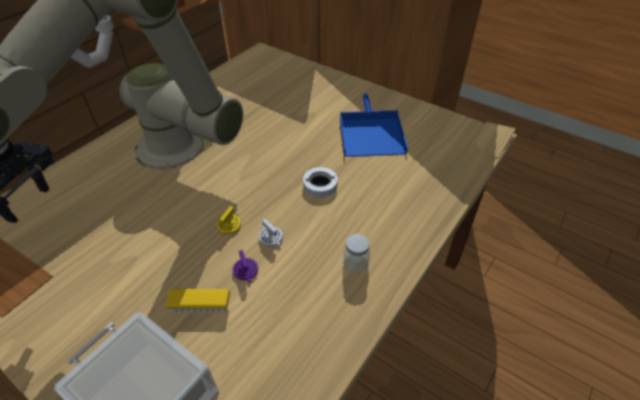

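View pics/d0.png

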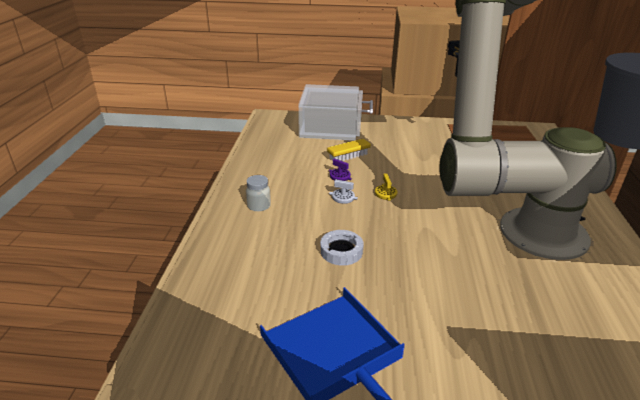

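In the scene view there are three strainer shapes: yellow (229,220), silver (270,234) and purple (245,268). The silver one is the bare aluminium strainer that's meant. The collar is at (320,182), the jar at (357,253), the brush at (198,298) and the dustpan at (373,132). In the side view the silver strainer is at (344,192) and the collar at (342,246).

```bash
python3 - <<'E'
from h import *
p,X=cloud('s0')
for n,(u,v) in dict(strainer=(270,234),collar=(320,190),yel=(229,220),pur=(245,268),jar=(357,243)).items():
    print(n,np.nanmedian(X[v-3:v+4,u-3:u+4].reshape(-1,3),0).round())
a=cv2.resize(cv2.imread('pics/s0.png')[150:290,200:350],None,fx=4,fy=4,interpolation=2)[:560]
cv2.imwrite('pics/c0.png',a)
E
```

```text
strainer [ 552. -117.   23.]
collar [564. 102.  28.]
yel [ 425. -146.   22.]
pur [ 583. -245.   40.]
jar [786. -44.  86.]
```

View pics/c0.png

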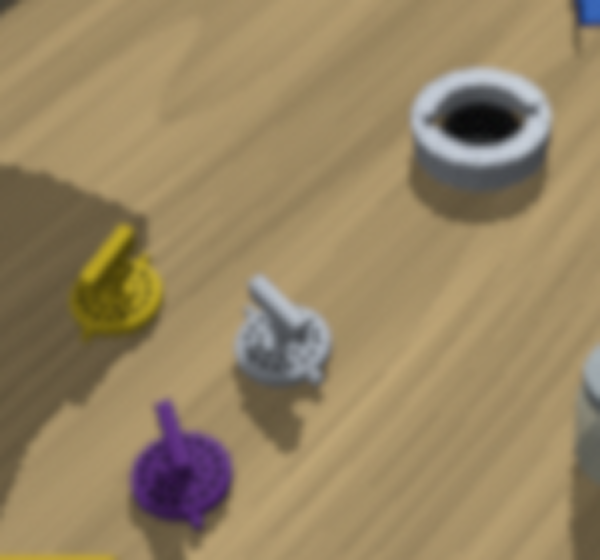

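The crop confirms it. The silver strainer (crop 280,335) has a bare metal bar running from upper left to lower right, and the yellow and purple ones are decoys. Next I'll look closely at the strainer and the collar with the wrist camera.

```bash
python3 - <<'E'
from h import *
p,X=cloud('s0')
B=X[315:400,60:215].reshape(-1,3);print('box',np.nanmin(B,0).round(),np.nanmax(B,0).round(), np.nanmin(np.hypot(B[:,0],B[:,1])[B[:,2]>60]))
env.move_ptp([500,-105,230],[np.pi,0,-0.2]); print(env.read_qpos().round(2) if hasattr(env.read_qpos(),'round') else env.read_qpos()); snap('wrist','w1')
env.move_ptp([500,102,230],[np.pi,0,0.2]); snap('wrist','w2'); print(env.read_time_s())
a=np.hstack([cv2.imread('pics/w1.png')[:,120:520],cv2.imread('pics/w2.png')[:,120:520]])
cv2.imwrite('pics/w12.png',a)
E
```

```text
box [ 285. -707.   -7.] [ 733. -375.  136.] 722.1423168110396
[-0.44  0.26  1.49 -0.    1.39 -0.24]
2.8917
```

View pics/w12.png

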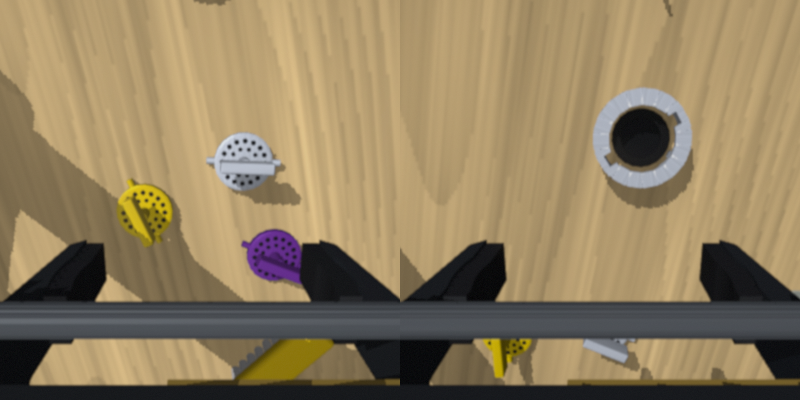

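The left half shows the silver strainer at about (244,162) with its pins at (208,161) and (279,164). The right half shows the collar at about (643,137) with its slots at (675,119) and (609,161). Both can now be measured from depth.

```bash
cat >> h.py <<'E'
def proj(f,P):
    c=np.asarray(P)@f['R'].T+f['t']; q=c@f['K'].T; return q[...,:2]/q[...,2:]
def strainer(tag,c,zb=(46,64)):
    p,X=cloud(tag); P=X.reshape(-1,3)
    m=(np.hypot(P[:,0]-c[0],P[:,1]-c[1])<60)&(P[:,2]>zb[0])&(P[:,2]<zb[1]); B=P[m].astype(np.float32)
    (cx,cy),wh,_=r=cv2.minAreaRect(B[:,:2]); e=np.linalg.svd(B[:,:2]-B[:,:2].mean(0),full_matrices=False)[2][0]
    return np.array([cx,cy]),wh,np.arctan2(e[1],e[0]),B[:,2].max(),np.median(B[:,2]),len(B)
E
python3 - <<'E'
from h import *
from scipy.optimize import least_squares
print('bar',strainer('w1',(552,-117)))
p,X=cloud('w1');P=X.reshape(-1,3);m=(np.hypot(P[:,0]-552,P[:,1]+117)<48)
D=P[m&(P[:,2]>9)&(P[:,2]<25)];
o=least_squares(lambda q:np.minimum(0,0)+np.hypot(D[:,0]-q[0],D[:,1]-q[1]),[552,-117],loss='soft_l1');print('disc mean',D.mean(0),cv2.minEnclosingCircle(D[:,:2].astype(np.float32)))
print('table z',np.nanmedian(P[:,2]), np.histogram(P[m][:,2],bins=range(-4,66,4)))
p,X=cloud('w2');P=X.reshape(-1,3);m=np.hypot(P[:,0]-564,P[:,1]-102)<75
print(np.histogram(P[m][:,2],bins=range(-10,46,2)))
zt=np.median(P[m&(P[:,2]>27)&(P[:,2]<42)][:,2]);D=P[m&(abs(P[:,2]-zt)<3)]
c=np.array(cv2.minEnclosingCircle(D[:,:2].astype(np.float32))[0]);print('rim z',zt,'enclosing',cv2.minEnclosingCircle(D[:,:2].astype(np.float32)))
f=np.load('pics/w2.npz');g=cv2.cvtColor(f['p'],cv2.COLOR_RGB2GRAY).astype(np.float32)
a=np.arange(0,2*np.pi,np.pi/180)
# inner+outer circle via gray edges: ray sampling at rim plane
def ray(c,r,img): 
    q=proj(f,np.stack([c[0]+r*np.cos(a),c[1]+r*np.sin(a),np.full_like(a,zt)],-1)).astype(np.float32);return cv2.remap(img,q[:,0:1],q[:,1:2],cv2.INTER_LINEAR)[:,0]
for it in range(3):
    rr=np.arange(28,48,.5);G=np.stack([ray(c,r,g) for r in rr],1)
    ri=rr[np.argmax(G>110,axis=1)]; ok=ri<39
    q=np.c_[c[0]+ri*np.cos(a),c[1]+ri*np.sin(a)][ok]
    o=least_squares(lambda v:np.hypot(q[:,0]-v[0],q[:,1]-v[1])-v[2],[*c,36],loss='soft_l1');c=o.x[:2];print('inner',o.x,ok.sum())
v=np.mean([ray(c,r,g) for r in(39,40.5,42)],0)
w=np.clip(130-v,0,None);print('slot',.5*np.angle((w*np.exp(2j*a)).sum()),np.degrees(a[w>20]).round())
E
```

```text
Traceback (most recent call last):
  File "h.py", line 17, in strainer
    (cx,cy),wh,_=r=cv2.minAreaRect(B[:,:2]); e=np.linalg.svd(B[:,:2]-B[:,:2].mean(0),full_matrices=False)[2][0]
                   ~~~~~~~~~~~~~~~^^^^^^^^^
cv2.error: OpenCV(4.12.0) /io/opencv/modules/imgproc/src/convhull.cpp:143: error: (-215:Assertion failed) total >= 0 && (depth == CV_32F || depth == CV_32S) in function 'convexHull'
```

```bash
python3 - <<'E'
from h import *
for t,pts in(('w1',[(364,161),(366,170),(328,161),(400,164),(364,230)]),('w2',[(363,95),(320,137),(363,180),(405,137),(363,137),(200,137)])):
    p,X=cloud(t); d=np.load(f'pics/{t}.npz')['d']
    for u,v in pts: print(t,u,v,X[v,u].round(1),d[v,u],p[v,u])
E
```

```text
w1 364 161 [ 544.7 -104.4   40.7] 374.0611 [133 137 146]
w1 366 170 [ 543.8 -111.    57.1] 359.97864 [185 191 203]
w1 328 161 [ 506.8 -101.3   12.3] 402.63467 [176 182 192]
w1 400 164 [ 589.3 -123.8   -0.6] 416.47562 [146 139 132]
w1 364 230 [ 5.336e+02 -1.969e+02 -3.000e-01] 438.31967 [191 165 119]
w2 363 95 [526.3 185.3  29.3] 367.07684 [174 179 190]
w2 320 137 [490.8 134.1  29.5] 378.45145 [170 176 187]
w2 363 180 [547.1  96.9  27.4] 393.19067 [171 177 188]
w2 405 137 [580.4 152.1  29.3] 378.6929 [171 177 188]
w2 363 137 [539.6 141.4   2.1] 405.50482 [22 23 26]
w2 200 137 [354.8 104.   -0.9] 408.41736 [184 158 114]
```

```bash
sed -i 's/cv2.minAreaRect(B\[:,:2\])/cv2.minAreaRect(B[:,:2].copy())/' h.py && cat > col.py <<'E'
from h import *
from scipy.optimize import least_squares
def collar(tag,c0,verbose=True):
    p,X=cloud(tag);P=X.reshape(-1,3);m=np.hypot(P[:,0]-c0[0],P[:,1]-c0[1])<65
    zt=np.median(P[m&(P[:,2]>24)&(P[:,2]<42)][:,2]);D=P[m&(abs(P[:,2]-zt)<2)]
    e=cv2.minEnclosingCircle(D[:,:2].astype(np.float32).copy());c=np.array(e[0])
    f=np.load(f'pics/{tag}.npz');g=cv2.cvtColor(f['p'],cv2.COLOR_RGB2GRAY).astype(np.float32);a=np.arange(0,2*np.pi,np.pi/180)
    def ray(c,r):
        q=proj(f,np.stack([c[0]+r*np.cos(a),c[1]+r*np.sin(a),np.full_like(a,zt)],-1)).astype(np.float32)
        return cv2.remap(g,q[:,0:1],q[:,1:2],cv2.INTER_LINEAR)[:,0]
    for it in range(3):
        rr=np.arange(28,48,.5);G=np.stack([ray(c,r) for r in rr],1);ri=rr[np.argmax(G>110,axis=1)];ok=ri<39
        q=np.c_[c[0]+ri*np.cos(a),c[1]+ri*np.sin(a)][ok]
        o=least_squares(lambda v:np.hypot(q[:,0]-v[0],q[:,1]-v[1])-v[2],[*c,36],loss='soft_l1');c=o.x[:2]
    v=np.mean([ray(c,r) for r in(39,40.5,42)],0);w=np.clip(130-v,0,None)
    s=.5*np.angle((w*np.exp(2j*a)).sum())
    if verbose: print('rim z',zt,'encl',e,'inner',o.x,ok.sum(),'slot',s,np.degrees(a[w>20]).round())
    return c,zt,s
E
python3 - <<'E'
from col import *
print('bar',strainer('w1',(545,-110)))
p,X=cloud('w1');P=X.reshape(-1,3);m=(np.hypot(P[:,0]-545,P[:,1]+108)<50)
D=P[m&(P[:,2]>8)&(P[:,2]<20)];D=D[np.hypot(*(D[:,:2]-[545,-108]).T)<37]
print('disc',cv2.minEnclosingCircle(D[:,:2].astype(np.float32).copy()),cv2.minAreaRect(P[m&(P[:,2]>4)&(P[:,2]<20)][:,:2].astype(np.float32).copy()))
print('table z',np.nanmedian(P[:,2]))
collar('w2',(537,142))
E
```

```text
bar (array([ 545.48980713, -110.52263641]), (12.291341781616211, 55.40083312988281), np.float32(-0.24076939), np.float32(57.736504), np.float32(55.344337), 679)
disc ((544.6670532226562, -108.37344360351562), 36.31814956665039) ((545.698486328125, -110.59132385253906), (66.46318817138672, 66.55831909179688), 32.748390197753906)
table z 0.15359364975109152
rim z 29.14676638084447 encl ((535.702392578125, 140.09451293945312), 53.75498580932617) inner [535.13621415 141.07088146  34.7019068 ] 330 slot 0.7623104807199065 [ 35.  36.  37.  38.  39.  40.  41.  42.  43.  44.  45.  46.  47.  48.
  49.  50. 218. 219. 220. 221. 222. 223. 224. 225. 226. 227. 228. 229.
 230. 231.]
```

```bash
python3 - <<'E'
from h import *
yaw=-0.241+np.pi/2
env.gripper_to(50,20)
env.move_ptp([545.5,-110.5,140],[np.pi,0,yaw]); print(env.read_qpos())
snap('wrist','w3'); s=strainer('w3',(545.5,-110.5)); print(s, env.read_time_s())
cv2.imwrite('pics/w3c.png',cv2.imread('pics/w3.png'))
E
```

```text
[-4.09677222e-01  4.34591971e-01  1.48961734e+00  1.45097056e-04
  1.21702187e+00 -1.73917013e+00]
(array([ 545.71447754, -110.86962891]), (11.242132186889648, 55.78116226196289), np.float32(-0.23799002), np.float32(57.578053), np.float32(55.499493), 1036) 5.0
```

View pics/w3.png

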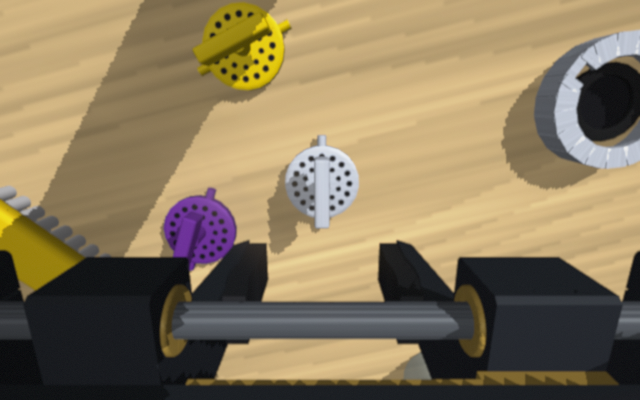

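The silver strainer is at (322,183), with its bar vertical and midway between the fingertips at (267,255) and (379,255). Both measurements agree to 0.4 mm, so I'll grasp it now.

```bash
python3 - <<'E'
from h import *
F=lambda:(np.round(env.read_contact_force(),2),np.round(env.read_moment(),3))
print(F())
env.line_to([545.6,-110.7,29.5],feed=90); print(F(),env.read_eef_pos())
env.gripper_to(5,57); print('open',env.read_opening(),F())
env.line_to([545.6,-110.7,150],feed=120); print('open',env.read_opening(),F())
# above collar, insertion yaw, offset back so the collar is in view
yaw=0.76+np.pi/2
env.move_ptp([535.4,140.6,150],[np.pi,0,yaw]); print(env.read_qpos(),F(),env.read_time_s())
snap('wrist','w4'); snap('side','d4')
cv2.imwrite('pics/w4.png',cv2.imread('pics/w4.png'))
E
```

```text
(array([ 0.38,  1.14, -0.73]), array([ 0.018, -0.214, -0.015]))
(array([-0.03,  0.34, -0.49]), array([ 0.029, -0.095,  0.025])) [ 545.94304622 -110.83675598   30.05313984]
open 4.831376107117901 (array([-0.82,  0.18, -0.37]), array([ 0.031, -0.157,  0.049]))
open 4.704620955240461 (array([ 0.03,  0.05, -0.79]), array([ 0.031, -0.18 ,  0.008]))
[ 4.35172419e-02  4.19205444e-01  1.48623833e+00 -3.14181265e-04
  1.23634492e+00 -2.28478994e+00] (array([ 0.91, -0.07,  0.3 ]), array([ 0.159, -0.09 ,  0.041])) 9.3167
```

View pics/w4.png

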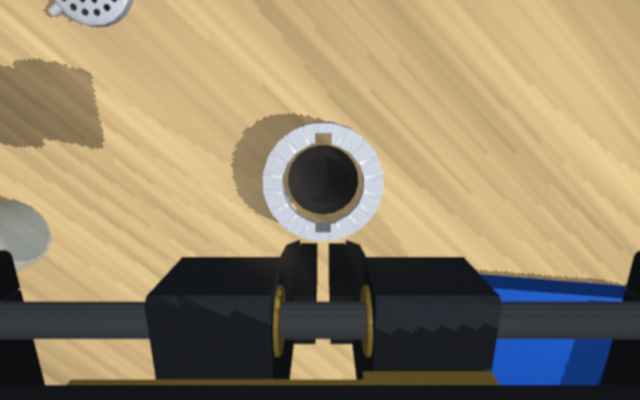

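The jaws closed to 4.8 mm, so they missed the 12 mm bar. A strainer is still on the table at the top left of this view (95,5). Before retrying I need to know why.

```bash
python3 - <<'E'
from h import *
f=np.load('pics/w3.npz'); R=np.array([545.5,-110.5,140.])
print('tcp px w3',proj(f,R),proj(f,R+[0,0,19]),'bar',proj(f,np.array([545.6,-110.7,56])))
p,X=cloud('w3'); 
for u,v in((262,250),(262,262),(385,250),(385,262),(250,300),(395,300),(220,280)): print(u,v,X[v,u].round(1))
snap('scene','s5');p,_,_=0,0,0
f5=np.load('pics/s5.npz')
print('bar old', proj(f5,np.array([545.6,-110.7,56])))
a=cv2.imread('pics/s5.png');b=cv2.resize(a[160:300,180:380],None,fx=4,fy=4,interpolation=2);cv2.imwrite('pics/s5c.png',b)
p,X=cloud('s5');print(strainer('s5',(545,-110),(44,64)), strainer('s0',(545,-110),(44,64)))
E
```

```text
tcp px w3 [321.02219754 232.82051615] [320.91616294 246.28436336] bar [321.10467702 194.9037562 ]
262 250 [ 530.4 -132.3  185.3]
262 262 [ 533.9 -132.5  189.7]
385 250 [543.5 -81.8 183.9]
385 262 [544.3 -83.6 193.2]
250 300 [ 539.1 -135.3  209.3]
395 300 [552.1 -84.1 208.7]
220 280 [ 526.4 -140.8  215. ]
bar old [268.5072783  224.66703017]
(array([ 546.16619873, -111.99234009]), (12.536238670349121, 57.55216598510742), np.float32(-0.23320848), np.float32(60.49929), np.float32(55.11768), 104) (array([ 546.39727783, -111.38529205]), (13.534638404846191, 57.858863830566406), np.float32(-0.23017871), np.float32(60.598885), np.float32(54.84209), 101)
```

View pics/s5c.png

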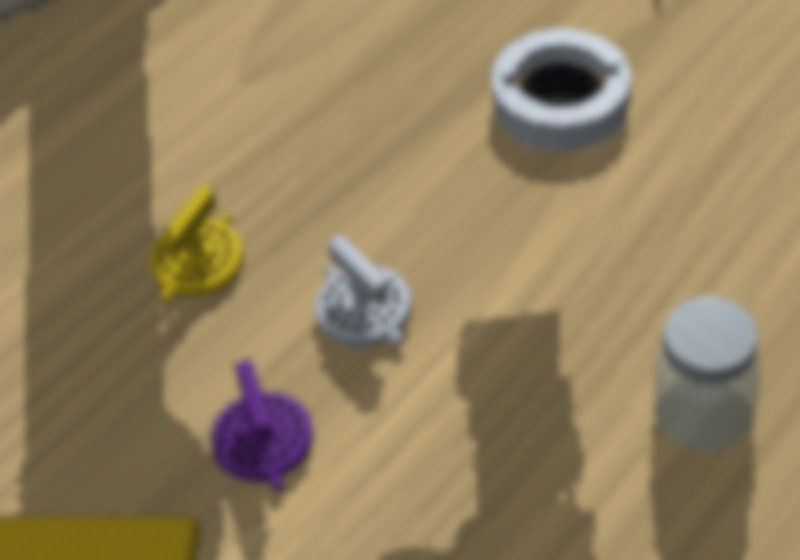

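The strainer hasn't moved, and the wrist depth puts the visible fingertips about 44 mm above the reported TCP. I'll check that in all the pictures, including the side camera's.

```bash
python3 - <<'E'
from h import *
for t,c in(('w1',(500,-105,230)),('w2',(500,102,230)),('w3',(545.5,-110.5,140)),('w4',(535.4,140.6,150)),('d4',(535.4,140.6,150)),('s5',(535.4,140.6,150))):
    p,X=cloud(t);P=X.reshape(-1,3);m=(np.hypot(P[:,0]-c[0],P[:,1]-c[1])<75)&(P[:,2]>75)&(P[:,2]<c[2]+120)
    print(t,c[2],m.sum(),np.percentile(P[m][:,2],[0,1,5,20]).round(1) if m.any() else '')
print(env.read_eef_pos(),env.read_ee_rot())
f=np.load('pics/d4.npz');u,v=proj(f,np.array([535.4,140.6,170])).astype(int);print(u,v)
a=cv2.imread('pics/d4.png')[max(0,v-90):v+90,max(0,u-110):u+110]
cv2.imwrite('pics/d4c.png',cv2.resize(a,None,fx=3,fy=3,interpolation=2))
E
```

```text
w1 230 41294 [265.4 270.6 283.3 316.4]
w2 230 41285 [265.7 270.7 283.4 316.6]
w3 140 32739 [175.6 181.1 193.9 223.8]
w4 150 26871 [185.8 191.8 206.3 257. ]
d4 150 586 [184.8 186.4 191.8 206.7]
s5 150 48 [189.1 189.3 191.8 195.5]
[535.74378143 139.38133374 149.91014842] [-3.14146553e+00  3.00168761e-05  2.32814939e+00]
343 193
```

View pics/d4c.png

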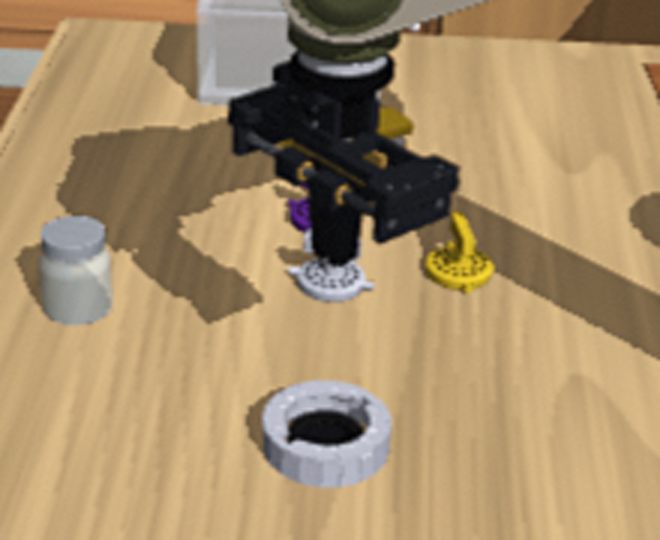

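All three cameras agree that the real fingertips are 35–36 mm higher than the reported TCP, so the tool length is off and the jaws closed above the bar. I'll also check for a sideways offset in the tool frame.

```bash
python3 - <<'E'
from h import *
for t,c,y in(('w1',(500,-105,230),-.2),('w2',(500,102,230),.2),('w3',(545.5,-110.5,140),-.241+np.pi/2),('w4',(535.7,139.9,149.9),2.33),('d4',(535.7,139.9,149.9),2.33)):
    p,X=cloud(t);P=X.reshape(-1,3)-c
    ex=np.array([np.cos(y),np.sin(y),0]);ey=np.array([np.sin(y),-np.cos(y),0])
    T=np.c_[P@ex,P@ey,P[:,2]];T=T[(np.hypot(T[:,0],T[:,1])<75)&(T[:,2]>30)&(T[:,2]<60)]
    for s in(-1,1):
        Q=T[T[:,0]*s>0]
        if len(Q)>5: print(t,s,len(Q),'x',np.percentile(Q[:,0],[1,50,99]).round(1),'y',np.percentile(Q[:,1],[1,50,99]).round(1),'z',Q[:,2].min().round(1))
E
```

```text
w1 -1 1651 x [-58.2 -45.3 -44. ] y [-10.4  -8.2   8.9] z 35.5
w1 1 1645 x [43.5 44.8 57.6] y [-10.3  -8.1   9. ] z 35.4
w2 -1 1647 x [-57.9 -45.1 -43.8] y [-10.2  -8.    9.1] z 35.7
w2 1 1637 x [43.7 45.  57.7] y [-10.1  -7.8   9.4] z 35.7
w3 -1 1284 x [-38.3 -27.2 -24.1] y [-11.1  -9.1   8.1] z 36.0
w3 1 1280 x [25.6 28.8 39.7] y [-11.1  -9.1   8. ] z 35.6
w4 -1 860 x [-16.   -8.2  -2.2] y [-10.9  -9.2   6.7] z 36.1
w4 1 859 x [ 2.8  8.7 16.6] y [-10.9  -9.1   7.1] z 35.9
d4 -1 52 x [-16.   -5.9  -0.3] y [ 2.6  8.4 11.1] z 34.9
d4 1 85 x [ 1.9 16.6 20.7] y [-11.6   6.3  11.5] z 35.8
```

There's no meaningful sideways offset: y is centred within about 1 mm and x within 0.5 mm. From here I'll use fingertip z = reported z + 35.5 and repeat the grasp 35.5 mm lower, in guarded steps.

```bash
cat >> h.py <<'E'
DZ=35.5   # true fingertip z = reported z + DZ (seen by all three cameras)
F=lambda:(np.round(env.read_contact_force(),2),np.round(env.read_moment(),3))
E
python3 - <<'E'
from h import *
yaw=-0.239+np.pi/2
env.gripper_to(50,20)
env.move_ptp([545.6,-110.7,80],[np.pi,0,yaw]); f0=F()[0]; print(f0)
for z in(60,45,37,29.5):
    env.line_to([545.6,-110.7,z-DZ],feed=80); f=F()[0]
    print(z,f)
    if abs(f[2]-f0[2])>5: print('contact!'); break
else:
    env.gripper_to(8,57); print('open',env.read_opening(),F(),env.read_eef_pos())
    if env.read_opening()>10:
        env.line_to([545.6,-110.7,115],feed=120); print('open',env.read_opening(),F())
print(env.read_time_s())
E
```

```text
[-0.3   0.3  -0.57]
60 [-0.7   0.25  0.05]
45 [ 0.81  0.47 -0.11]
37 [0.09 0.35 0.06]
29.5 [-0.02  0.19  0.05]
open 11.678049424679267 (array([ 0.47,  1.31, -0.21]), array([ 0.033, -0.144,  0.033])) [ 545.62420729 -110.69409549   -5.92744658]
open 12.038174286653332 (array([-0.14, -0.33, -0.44]), array([ 0.033, -0.152,  0.011]))
14.775
```

The bar is gripped at 12.0 mm. Now I'll re-measure the collar from w4, which was taken at the insertion yaw, and check the held strainer's pose in the hand.

```bash
python3 - <<'E'
from col import *
c4,z4,s4=collar('w4',(537,142))
yaw=s4+np.pi/2
ey=np.array([np.sin(yaw),-np.cos(yaw)])
p0=c4+40*ey
env.move_ptp([*p0,115],[np.pi,0,yaw]); print(F(),env.read_eef_pos(),env.read_opening())
snap('wrist','w6'); e=env.read_eef_pos(); r=env.read_ee_rot()[2]
collar('w6',c4)
p,X=cloud('w6');P=X.reshape(-1,3)-e
ex=np.array([np.cos(r),np.sin(r),0]);ey=np.array([np.sin(r),-np.cos(r),0]);T=np.c_[P@ex,P@ey,P[:,2]]
D=T[(np.hypot(T[:,0],T[:,1])<50)&(T[:,2]>2)&(T[:,2]<26)]
print('held: z',np.percentile(D[:,2],[1,10,50,90]).round(1),'x',np.percentile(D[:,0],[.5,99.5]).round(1),'y',np.percentile(D[:,1],[.5,99.5]).round(1))
print(env.read_time_s())
E
```

```text
rim z 29.19796878726225 encl ((535.7816162109375, 140.62680053710938), 53.58123779296875) inner [532.99476575 138.05035506  31.96450469] 360 slot 0.7643630094846441 [39. 41. 42. 43. 44. 45. 46. 47. 48. 49. 50.]
(array([-0.08, -0.33, -1.57]), array([ 0.127, -0.125,  0.054])) [562.0901573  164.59805356 114.84414585] 11.441280150339567
rim z 29.168510633320103 encl ((535.6000366210938, 140.60711669921875), 53.60891342163086) inner [533.96801243 138.82162584  31.11465875] 360 slot 0.7554612638013527 [41. 42. 43. 44. 45. 46.]
held: z [11.2 17.4 19.3 20.3] x [-31.7  33. ] y [-41.5   5.9]
15.9
```

View pics/w6.png

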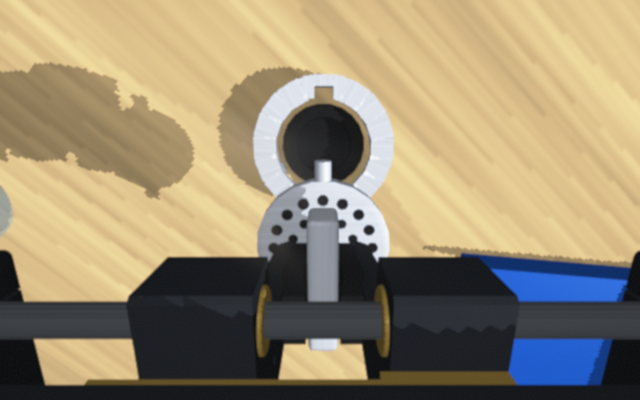

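The strainer is held upright. Its front pin tip is at (323,162), in line with the slot at (324,92), its underside is at reported z + 6, and its tool-frame offset is about (0.6, 0.3) mm. From the rim outline the collar centre is (535.7,140.5), the rim is at z 29.2 and the slot yaw is 0.76. Now I'll lower it with force guarding.

```bash
cat >> h.py <<'E'
def FM(n=4):
    a=[]
    for _ in range(n): a.append(np.r_[env.read_contact_force(),env.read_moment()]); env.wait(.015)
    return np.mean(a,0)
E
python3 - <<'E'
from h import *
yaw=0.761+np.pi/2; x,y=535.96,139.9
env.move_ptp([x,y,70],[np.pi,0,yaw]); env.line_to([x,y,30],feed=100)
b=FM(10); print('base',b.round(2),env.read_eef_pos().round(2),env.read_ee_rot()[2])
for z in(24,21,18,15,12,10,9,8.3,7.6,7,6.4,5.8):
    env.line_to([x,y,z],feed=40); f=FM()-b; print(z,np.round(env.read_eef_pos(),2),f.round(2))
    if f[2]>8 or np.hypot(f[0],f[1])>6: print('STOP'); break
print(env.read_time_s(),env.read_opening())
E
```

```text
base [ 0.21  0.05 -1.81  0.12 -0.11 -0.  ] [536.53 139.98  30.82] 2.331855707129665
24 [535.94 139.89  23.94] [-0.03 -0.09 -0.34 -0.01  0.01 -0.01]
21 [535.97 139.88  20.97] [ 0.17  0.14  0.2  -0.03 -0.02 -0.  ]
18 [535.93 139.9   17.95] [ 0.06  0.02  0.13 -0.   -0.01  0.01]
15 [535.94 139.9   14.94] [-0.5   0.05  0.29 -0.    0.01  0.02]
12 [535.94 139.9   11.94] [ 0.16  0.18 -0.05  0.01  0.01  0.01]
10 [535.94 139.9    9.97] [-0.    0.11  0.56 -0.   -0.   -0.02]
9 [535.96 139.91   9.01] [-0.28  0.03 -0.13  0.02 -0.01  0.01]
8.3 [535.95 139.9    8.31] [-0.2   0.37 -0.35  0.01 -0.02  0.03]
7.6 [536.07 139.9    7.79] [-1.19  0.63  2.36 -0.04  0.13  0.  ]
7 [536.08 139.88   7.11] [-0.82 -0.05  3.56 -0.02  0.08  0.01]
6.4 [536.04 139.9    6.45] [-0.91 -0.05  4.4  -0.01  0.08 -0.01]
5.8 [536.04 139.92   5.87] [-0.88  0.15  5.    0.    0.07  0.01]
20.8083 11.615424951074669
```

It dropped cleanly into the slots. Seal contact is at reported z ≈ 7.7, exactly as expected. Next I'll press 3 mm and twist, following the ramp and watching Mz.

```bash
cat > tw.py <<'E'
from h import *
import json
x,y,Z0,Y0=535.96,139.9,7.7,0.761+np.pi/2
b=np.array([0.21,.05,-1.81,.12,-.11,0])
def dep(th): return min(7.1,max(3.,1.5+4.4*(th-.2)+.2))
def go(th): env.move_ptp([x,y,Z0-dep(th)-.05],[np.pi,0,Y0-th])
def twist(th0,thmax,step):
    th=th0; hist=[]; t0=env.read_time_s()
    while th<thmax:
        th+=step; go(th); f=FM(3)-b; r=Y0-env.read_ee_rot()[2]; z=env.read_eef_pos()[2]
        hist.append(f[5]); ref=np.median(hist[-8:-2]) if len(hist)>4 else .15
        print(f'{th:.3f} act {r:.3f} d {Z0-z:.2f} Mz {f[5]:.3f} Fxyz',f[:3].round(1),'op %.1f'%env.read_opening())
        if f[5]>.5 or f[5]>ref+.17 or abs(f[2])>20 or np.hypot(f[0],f[1])>15: print('STOP'); break
        if env.read_time_s()-t0>28: print('time'); break
    print(env.read_time_s()); return th
E
python3 - <<'E'
from tw import *
env.line_to([x,y,Z0-3.05],feed=20); print((FM()-b).round(2),env.read_eef_pos())
twist(0,.3,.03)
E
```

```text
[-0.74  0.3   6.37 -0.01  0.09 -0.02] [536.05257911 139.88248156   4.73711488]
0.030 act 0.029 d 2.98 Mz 0.005 Fxyz [-0.9 -0.1  6.4] op 11.5
0.060 act 0.059 d 3.01 Mz 0.002 Fxyz [-0.3  0.   6.3] op 11.9
0.090 act 0.089 d 3.01 Mz 0.034 Fxyz [0.2 0.1 5.6] op 11.9
0.120 act 0.119 d 3.03 Mz 0.029 Fxyz [0.1 0.4 6.2] op 11.5
0.150 act 0.149 d 3.05 Mz 0.002 Fxyz [-0.5 -0.1  6.1] op 11.7
0.180 act 0.179 d 3.06 Mz 0.032 Fxyz [-0.1 -0.   6.3] op 12.0
0.210 act 0.209 d 3.06 Mz 0.020 Fxyz [ 0.1 -0.   5.8] op 11.7
0.240 act 0.239 d 3.05 Mz 0.026 Fxyz [-1.  -0.3  6.3] op 11.6
0.270 act 0.269 d 3.06 Mz 0.006 Fxyz [-0.6 -0.2  6.3] op 11.9
0.300 act 0.299 d 3.06 Mz -0.024 Fxyz [-0.7 -0.3  6.4] op 11.7
24.125
```

```bash
python3 - <<'E'
from tw import *
twist(.3,1.47,.03)
E
```

```text
0.330 act 0.329 d 3.05 Mz 0.022 Fxyz [-0.3 -0.6  6.2] op 11.6
0.360 act 0.359 d 3.04 Mz -0.006 Fxyz [-0.2 -0.5  6.2] op 11.4
0.390 act 0.389 d 3.04 Mz 0.013 Fxyz [-0.5  0.1  5.9] op 11.4
0.420 act 0.419 d 3.05 Mz 0.033 Fxyz [-0.3 -0.1  6. ] op 11.8
0.450 act 0.449 d 3.06 Mz -0.009 Fxyz [-0.4 -0.4  6.2] op 11.6
0.480 act 0.479 d 3.04 Mz 0.019 Fxyz [-0.2  0.1  6.3] op 11.8
0.510 act 0.509 d 3.09 Mz 0.037 Fxyz [-0.1 -0.1  6.5] op 11.9
0.540 act 0.539 d 3.24 Mz 0.011 Fxyz [-0.5 -0.3  6.4] op 11.6
0.570 act 0.569 d 3.36 Mz 0.024 Fxyz [-0.2 -0.1  6.8] op 11.6
0.600 act 0.599 d 3.47 Mz 0.038 Fxyz [-0.1  0.   6.9] op 11.7
0.630 act 0.629 d 3.64 Mz 0.007 Fxyz [0.1 0.1 7. ] op 11.9
0.660 act 0.659 d 3.71 Mz 0.040 Fxyz [ 0.1 -0.3  7.1] op 11.6
0.690 act 0.689 d 3.83 Mz 0.017 Fxyz [-0.2 -0.   6.7] op 11.9
0.720 act 0.719 d 3.96 Mz 0.053 Fxyz [0.4 0.2 7.4] op 11.4
0.750 act 0.749 d 4.05 Mz 0.021 Fxyz [-0.3 -0.4  7.8] op 11.4
0.780 act 0.779 d 4.20 Mz 0.020 Fxyz [ 0.1 -0.2  8. ] op 11.6
0.810 act 0.809 d 4.29 Mz 0.027 Fxyz [-0.1  0.4  7.5] op 11.9
0.840 act 0.839 d 4.39 Mz 0.059 Fxyz [-0.6  0.   7.8] op 11.4
0.870 act 0.869 d 4.52 Mz 0.143 Fxyz [-0.2 -0.   8.3] op 11.6
0.900 act 0.898 d 4.52 Mz 0.405 Fxyz [-0.6 -0.2  8.7] op 11.5
STOP
30.125
```

The stop came quickly at about 0.87 rad: Mz went from 0.03 to 0.14 to 0.41 N m. I'll ease the hand up until the ramps carry the seal load, check Mz, and then let go.

```bash
python3 - <<'E'
from tw import *
R=lambda s:print(s,(FM(6)-b).round(2),'z d %.2f'%(Z0-env.read_eef_pos()[2]),'yaw %.3f'%(Y0-env.read_ee_rot()[2]),'t',env.read_time_s())
R('hold'); z=env.read_eef_pos()[2]
for dz in(.2,.4,.6,.8):
    env.line_to([x,y,Z0-dep(.9)-.05+dz],feed=10); R(dz)
    if (FM(4)-b)[2]<1.5: break
E
```

```text
hold [-0.86 -0.23  9.27 -0.11  0.05  0.38] z d 4.52 yaw 0.898 t 30.225
0.2 [-0.37 -0.13  7.48 -0.07 -0.02  0.41] z d 4.46 yaw 0.898 t 30.575
0.4 [ 0.81 -0.32  6.26 -0.08 -0.17  0.45] z d 4.41 yaw 0.899 t 30.9917
0.6 [ 1.45 -0.3   4.62 -0.1  -0.32  0.45] z d 4.27 yaw 0.900 t 31.4083
0.8 [ 2.36  0.11  2.1  -0.09 -0.46  0.43] z d 4.15 yaw 0.900 t 31.825
```

```bash
python3 - <<'E'
from tw import *
R=lambda s:print(s,(FM(6)-b).round(2),'z d %.2f'%(Z0-env.read_eef_pos()[2]),'yaw %.3f'%(Y0-env.read_ee_rot()[2]),'t',env.read_time_s())
zc=Z0-dep(.9)-.05+.6
for th in(.908,.916,.924):
    env.move_ptp([x,y,zc],[np.pi,0,Y0-th]); R(th)
    if (FM(6)-b)[5]>.55: break
env.gripper_to(28,20); R('open'); 
env.line_to([x,y,100],feed=100)
ey=np.array([np.sin(Y0-th),-np.cos(Y0-th)]); env.line_to([x+40*ey[0],y+40*ey[1],115]); 
R('clear'); snap('wrist','w7'); snap('side','d7')
s=strainer('w7',(535.7,140.5),(44,75)); print(s,'slot-bar',0.761-s[2])
E
```

```text
0.908 [ 1.64 -0.44  3.6  -0.14 -0.36  0.49] z d 4.21 yaw 0.908 t 32.2417
0.916 [ 1.75 -0.37  3.67 -0.12 -0.36  0.56] z d 4.22 yaw 0.916 t 32.6917
open [ 0.19 -0.12  1.9  -0.09 -0.02 -0.01] z d 4.33 yaw 0.916 t 33.325
clear [-0.4  -0.21  2.09 -0.08 -0.05  0.01] z d -106.54 yaw 0.916 t 34.975
(array([536.38378906, 140.31115723]), (13.553825378417969, 55.37307357788086), np.float32(-0.10067056), np.float32(67.63835), np.float32(65.398766), 1538) slot-bar 0.86167055
```

View pics/w7.png

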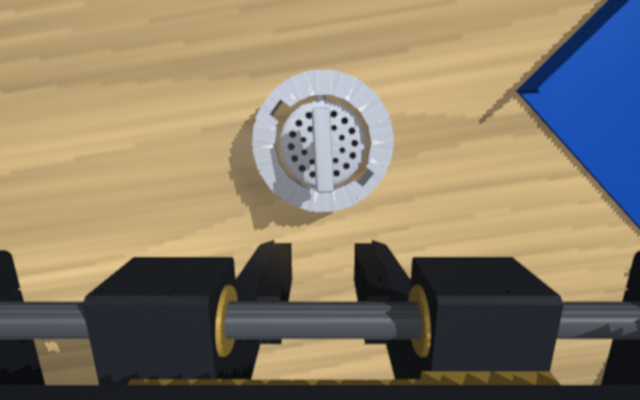

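The released strainer sits upright in the collar with the bar turned 0.862 rad from the slots, now empty at (280,110) and (366,177). That matches where the stop was felt. The bar top is at z 65.4, which means the seal is pressed about 4.4 mm. The robot is clear, so I'm handing in.

```bash
python3 - <<'E'
from h import *
env.wait(.5); snap('wrist','w8'); print(strainer('w8',(535.7,140.5),(44,75))[:3])
env.hand_in(); print(env.read_time_s())
E
```

```text
(array([536.64324951, 140.301651  ]), (13.550585746765137, 55.919620513916016), np.float32(-0.09994049))
the job is handed in; nothing more can be done
the job is handed in; nothing more can be done
```

The aluminium strainer is locked in the collar against its stops. I've let go of it, and the job is handed in at about 36 s of the 67 s allowed.

**What I did:** I gripped the strainer by its bar and dropped both pins through the slots. I pressed the seal 3 mm, then twisted clockwise while following the ramps down. The stop came at about 0.86 rad: the twisting moment rose from about 0.03 to 0.41 N m. I eased the hand up until the ramps carried most of the load, tightened gently to 0.56 N m, then let go and backed away.

**Last checks:**
- **Locked:** after release the bar stood 0.86 rad from the slots and hadn't moved when measured again about 0.5 s later.
- **Seal:** the bar height puts the seal at about 4.4 mm, within the 3.6–6.8 mm locked range. I worked this out from the height, because there is no direct seal reading.
- **Forces:** the upward push on the hand peaked at about 9 N.

**What disagreed:**
- **Tool length:** the first grasp closed above the bar without touching anything. All three cameras showed the real fingertips about 35.5 mm higher than the reported tool position, so I corrected for that from then on.
- **Force offset:** after release the vertical force read about 2 N above my baseline, which is the strainer's weight no longer in the hand.
- **Other objects:** nothing suggested I touched any of them, but I took no final measurement of their positions.

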